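# Draw the blank block out of a dry-block heater with its screw-in puller

### The job

Take the puller rod from its stand, screw it clockwise into the tapped hole of the heater's blank block (the one without tube wells) until its collar sits down on the block, and draw the block straight up out of the heater. Set it down flat in the middle of the cork mat, without dropping it, and leave the puller screwed in and standing in it. Do not touch the block with the gripper, and leave the other block and the things around where they are.

Things in the scene. Friction and masses are not known exactly. Their poses are not given: they have to be found in the camera images.
- heater: White dry-block heater fixed on the bench, 88 (x) x 178 (y) x 88 mm high, grey console 50 mm high along its -x side. Origin: centre of the white housing's underside; z up. Two pockets, 68 (x) x 74 (y) mm, centred at y = +42 and -42 mm, floor at 20 mm, rim at 88 mm above the bench; one holds the blank block, the other the tube block.
- blank_block: Plain aluminium heater block without wells, 64 (x) x 70 (y) x 66 mm high, 0.45 kg (varies), loose in one of the two pockets, top 2 mm below the rim. Origin: centre of its underside; z up. The tapped hole is in the middle of its top.
- mouth (a point): Middle of the tapped hole's mouth, at the blank block's top. Mouth 32 mm wide, 6 mm deep, ending in a ledge with a 14 mm central hole and two opposite slots. The central hole guides the puller's nose (1.5 mm play); the cross pin then rests on the ledge (puller origin 26 mm above the block's), unless within 0.2 rad of the slots' line.
- ledge (a point): Centre of the ledge, 6 mm below the mouth. The slots' line lies anywhere within 0.75 rad either way of the block's y axis; this point does not show it: find it by touch, turning the puller and trying lightly downward. Over the slots the pin drops 12 mm, to puller origin about 14 mm above the block's origin.
- thread (a point): On the hole's axis, where the pin's centre stands when screwed home. After the drop turn clockwise (seen from above), going down 3.2 mm per rad (about 1 mm play up and down), for 1.1 to 1.6 rad, until the collar sits on the block (puller origin 11 mm above the block's) or a stop is felt. Then pull straight up; turned less, the pin may slip out.
- tube_block: The other heater block, same size, mass and tapped hole, with two rows of four tube wells (dark 10 mm holes) in its top; it stays in its pocket. Origin: centre of its underside.
- puller: Loose steel puller rod, 0.2 kg, upright, nose down in its stand. Origin: tip of the nose; z runs up the rod. Cone 6 mm long, nose 10 mm diameter, cross pin (5 mm thick, 26 mm tip to tip) along the puller's y axis with its centre 36 mm above the tip, shaft 11 mm diameter, round collar 42 mm diameter with its underside 55 mm above the tip, flat wing grip on top.
- wing (a point): Middle of the puller's black wing grip, 92 mm above the tip: 14 mm thick along the puller's x, 44 mm wide along its y, 34 mm high. Grip it across the 14 mm, from above.
- stand: Fixed dark steel holder, 50 x 50 x 50 mm, with a 13 mm upright hole through its middle; the puller's cross pin rests on its top, the puller's tip about 16 mm above the bench. Lift the puller at least 40 mm to draw it free. Origin: centre of the underside.
- mat: Cork mat, 130 (x) x 140 (y) x 8 mm, fixed on the bench. Origin: centre of its underside; its top is 8 mm higher.
- pot: Bystander: small screw-cap sample pot, 46 mm wide, 66 mm high, origin under its centre; leave it.
- cup: Bystander: small capped specimen cup, 48 mm wide, 60 mm high, origin under its centre; leave it.
- dropper: Bystander: dropper bottle, 38 mm wide, 124 mm high, origin under its centre; leave it.
- marker: Bystander: marker pen lying on the bench, 135 mm long, origin under its centre; leave it.
- matches: Bystander: match box, 36 x 53 x 14 mm, lying on the bench, origin under its centre; leave it.

How it is judged (in metres and radians):
On the way, in this order (a step that is already met when the one before it is completed fails the run):
1. the puller is screwed into the blank block until its collar is down on it (tip less than 12.5 mm above the block's underside, within 6 mm of its axis) (z of puller in the frame of blank_block between 0 and 0.0125 m and x of puller in the frame of blank_block between -0.006 and 0.006 m and y of puller in the frame of blank_block between -0.006 and 0.006 m), for 0.1 s.
2. the blank block hangs from the puller, clear above the heater (its underside above the rim), upright within 0.2 rad (z of blank_block in the frame of heater above 0.09 m and angle between blank_block's own z axis and vertical below 0.2 rad), for 0.1 s.
At the end, for the whole second after the job is handed in: The blank block stands flat and at rest on the mat, centre within 30 mm of the mat's; the released puller is still in its thread (tip under 18 mm above the block's underside), upright within 0.15 rad; the tube block has moved less than 8 mm (horizontal distance between blank_block and mat below 0.03 m and height (world z) of blank_block between 0.004 and 0.012 m and angle between blank_block's own z axis and vertical below 0.06 rad and linear speed of blank_block below 0.02 m/s and z of puller in the frame of blank_block below 0.018 m and angle between puller's own z axis and vertical below 0.15 rad and linear speed of puller below 0.03 m/s and distance of tube_block from where it was at the start of the episode below 0.008 m); the robot touches nothing.
It fails at once if the gripper touches the blank block (over 2 N) (contact force between the fingers and blank_block above 2 N).
It fails at once if the blank block is dropped or flung (faster than 0.8 m/s) (linear speed of blank_block above 0.8 m/s).
It fails at once if the tube block is lifted from its pocket (z of tube_block in the frame of heater above 0.04 m).
It fails at once if a bystander is shifted by more than 30 mm (distance of any of pot, cup, dropper, marker, matches from where it was at the start of the episode above 0.03 m).
It also fails if it takes over 61 s, if anything falls off the work surface, if the arm or the gripper's body presses on something with over 40 N, if the wrist force passes 120 N, or if a joint passes its speed limit or range.

### The arm

A 6-joint arm with a two-finger parallel gripper is mounted at the origin on a cart in front of the work surface, level with it; the furniture and walls round the work are solid. World frame = base frame: x ahead of the robot, y to its left, z up, the work surface at z = 0. Lengths are in mm, angles in rad, forces in N, time in s.
With the tool pointing down it reaches from about 350 to 875 mm from the base axis. Payload 4.2 kg.
Tool frame: the origin (TCP) lies midway between the tips of the shut fingers; the grasp point (between the pads) lies 19 mm behind it (tcp_to_grasp is the distance from the TCP to the grasp point, in mm); z points along the fingers, y is the line along which they close (so a half turn about z gives the same grasp; the last joint's range is limited). The gripper opens to 85 mm and grips with 20 to 120 N. Pads are 22 mm wide; open, the fingers measure 114 mm over their backs; the gripper's body (76 mm by 85 mm) begins 54 mm behind the grasp point. The pads swing forward as they close: fully open they stand 13 mm farther back than shut.
Start: joints at [1.378, 0.385, 0.008, 0, -1.194, -0.259], TCP at [272.832, 562.283, 231.312] pointing down, gripper open.
Joint ranges: [-3.14, 3.14], [-1.21, 2.06], [-1.07, 1.41], [-3.16, 2.05], [-2.99, -0.16], [-3.1, 3.1]. Speed limits (rad/s): [2.79, 2.79, 3.14, 3.14, 3.14, 3.14].

### API

Orientations are given as a unit quaternion [x, y, z, w].
In Python, from bench import read_state, get_image, job_done, tcp_to_grasp gives the robot as it stands.
- The arm moves only by the tool jog_arm, never from a script. Its argument "plan" is a list of rows, each a list of 3 entries, a list of its own where there are three numbers: the finger opening in mm, from 0 to 85.4, then the shift along the tool's x, y, z as a fraction of full scale, then the turn, a rotation vector about the tool's x, y, z as a fraction of full scale. A call has 1 to 10 rows; each row is the pose to reach, as a shift and turn from the pose commanded when the call began, along the tool's axes at that moment; what a row does not reach only later rows make up. Full scale, the value 1, is 0.1 m for a shift and 60 degrees for a turn. A row lasts 1/8 s, in which the tool goes at most 62.5 mm and 10.7 degrees, less where a joint would pass 70% of its speed; a pose out of reach is approached as far as the arm can. A call with a number of a shift or a turn outside -1 to 1 is refused whole. A call with a gripper value outside its range is refused whole. The fingers move at their own pace and stop on an object; the grip force is fixed at half the most. Time passes only in rows, so rows that repeat a pose let the fingers close. It gives the time, the measured TCP pose, the force, the opening and the grip force at its end, in the units of the state.
- read_state(): the state, without advancing time (a new reading comes with each control period).
- get_image(name): name is "scene" or "side" or "wrist"; returns a dict with "img" (420x560x3 uint8, red, green, blue), "range_z" (420x560 float32, mm along the optical axis (not along the pixel's ray), 0 where there is no reading), "intrinsics" (3x3 intrinsics, pixels), "extrinsics" (4x4, takes a point from camera to world coordinates); the wrist camera has in their place "tool_from_camera" (4x4, takes a point from camera to tool coordinates, whose origin is the TCP and whose axes are the flange's). Camera axes: x right, y down, z forward; pixel columns grow to the right and rows downward; lengths in mm; the calibration is good to about 2 mm. A picture is of the moment at which its call begins: read the wrist's pose just before it.
- job_done(): hands the job in; it is judged then, once.
The state is a dict: "clock": time; "joints": joint angles; "joint_vel": joint speeds; "joint_efforts": joint torques, N m; "position": TCP position; "ee_rot": TCP orientation; "contact_force": force on the tool from outside, world axes, zero at the start; "wrist_torque": the same for the moment, N m; "gripper_width": finger opening in mm; "grasp_force": force on a finger pad.
Only numpy, scipy, OpenCV 4.12 (cv2) and the standard library are available. Lean on these libraries where they do the work, as an engineer would, in place of code of your own. Each camera call takes 0.05 s, during which the arm holds its last target. There are 200 camera calls.

## Working session

There is one attempt and no reset: what is moved stays moved. The work goes in short steps, Python scripts to look and compute and a tool call to move; the robot and the scene stay as the last step left them, time stands still between calls to the robot, and variables do not carry over. Pictures are saved under pics/ and viewed, at most 10 in all, crops included, and the job is handed in when it is done.

Besides the shell and the picture viewer there is one more tool, called after "Call:" as name(argument=value, ...) on one line, values as JSON. jog_arm: Moves the arm, as the interface text tells. Its arguments: {"type":"object","properties":{"plan":{"type":"array"}},"required":["plan"]}

```bash
mkdir -p pics; ls; cat > h.py <<'E'
import numpy as np,cv2
from scipy.spatial.transform import Rotation as R
from bench import *
def cloud(name):
    s=read_state(); d=get_image(name)
    K=np.array(d["intrinsics"]);z=d["range_z"]
    v,u=np.mgrid[:z.shape[0],:z.shape[1]]
    P=np.stack([(u-K[0,2])/K[0,0]*z,(v-K[1,2])/K[1,1]*z,z],-1)
    if name=="wrist":
        T=np.array(d["tool_from_camera"]);W=np.eye(4);W[:3,:3]=R.from_quat(s["ee_rot"]).as_matrix();W[:3,3]=s["position"];T=W@T
    else: T=np.array(d["extrinsics"])
    P=P@T[:3,:3].T+T[:3,3]
    P[z==0]=np.nan
    return d["img"],P,T,K
E
python3 - <<'E'
from h import *
for n in("scene","side"):
    i,P,T,K=cloud(n); cv2.imwrite(f"pics/{n}.png",i[...,::-1]); np.savez(f"{n}.npz",i=i,P=P,T=T,K=K)
s=read_state();print(s,tcp_to_grasp)
E
```

```text
pics
{'clock': 0.1, 'joints': array([ 1.37759915e+00,  3.85459026e-01,  6.75127469e-03, -4.21546524e-04,
       -1.19402309e+00, -2.58586417e-01]), 'joint_vel': array([-0.00019098, -0.00193591,  0.00232128,  0.0006125 , -0.00048849,
        0.00090831]), 'joint_efforts': array([-5.36385528e-05, -3.93317592e+01,  1.88931048e+01,  4.19789582e+00,
       -2.56429703e-03,  5.43966280e-06]), 'position': array([272.62242589, 561.81495046, 230.34104943]), 'ee_rot': array([ 9.74576865e-01, -2.24051243e-01, -1.64190724e-04,  9.73142099e-04]), 'contact_force': array([-1.15800166, -0.04294632, -0.13085741]), 'wrist_torque': array([ 0.01387312, -0.02885603, -0.05906624]), 'grasp_force': 0.0, 'gripper_width': 85.46491848441576} 18.700000000000003
```

View pics/scene.png

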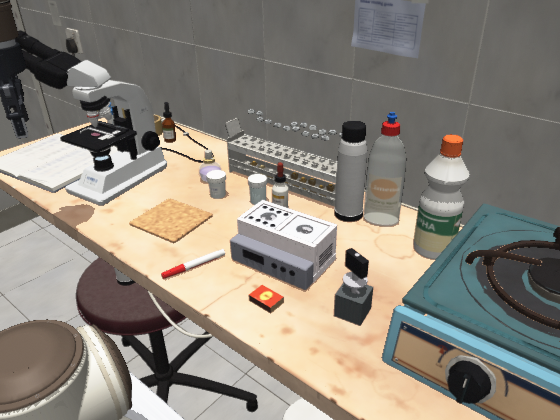

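View pics/side.png

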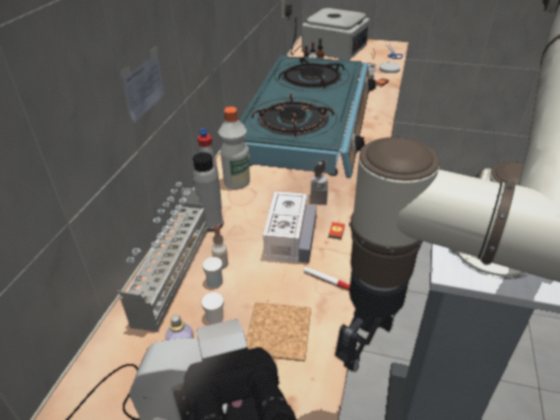

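The scene view shows the blank block in the right pocket at about (306,229), the tube block at (268,215), the puller wing at (356,262) on its stand (353,300), and the mat at (171,219). The side view shows the same layout.

```bash
python3 - <<'E'
from h import *
for n,wpx,hb,mb,sb in(("scene",(340,375,245,278),(225,345,195,285),(125,220,195,245),(330,380,240,330)),("side",(300,335,155,190),(255,325,185,270),(240,320,295,365),(300,335,155,210))):
    D=np.load(n+".npz");P=D["P"];im=D["i"].astype(int)
    def sub(b): 
        q=P[b[2]:b[3],b[0]:b[1]].reshape(-1,3);c=im[b[2]:b[3],b[0]:b[1]].reshape(-1,3);return q,c
    def rect(q): return np.round(cv2.minAreaRect(q[:,:2].astype(np.float32))[0],1),cv2.minAreaRect(q[:,:2].astype(np.float32))[1:]
    q,c=sub(hb); m=(abs(q[:,2]-88)<6); print(n,"heater",rect(q[m]),np.median(q[m],0))
    q,c=sub(mb); m=(abs(q[:,2]-8)<5)&(c[:,0]-c[:,2]>50); print("mat",rect(q[m]),np.median(q[m],0))
    q,c=sub(sb); 
    m=(q[:,2]>108)&(q[:,2]<132)&(c.max(1)<70); 
    if m.sum()>5: print("wing",rect(q[m]),q[m].min(0),q[m].max(0),m.sum())
    m=(abs(q[:,2]-50)<4)&(c.max(1)<110); 
    if m.sum()>5: print("standtop",rect(q[m]),m.sum())
E
cat >> h.py <<'E'
E
```

```text
scene heater (array([523.3,  95.8]), ((92.17797088623047, 179.66949462890625), 7.159400463104248)) [521.56721708  89.53565851  86.45346847]
mat (array([477.8, 390.4]), ((202.13314819335938, 156.27117919921875), 14.358835220336914)) [457.09878287 383.87240616   7.77417897]
wing (array([473.8, -96. ]), ((43.63526153564453, 15.121345520019531), 72.16793060302734)) [ 460.32918105 -117.06738324  108.17473301] [485.54989243 -73.85997016 126.85503796] 283
standtop (array([514.6, -62.9]), ((166.33712768554688, 65.30805969238281), 39.18954086303711)) 461
side heater (array([525.5,  97.9]), ((88.41861724853516, 183.73202514648438), 6.528502464294434)) [524.05665789 104.71419951  85.73357992]
mat (array([452.4, 386.7]), ((178.8738250732422, 167.5133056640625), 23.624267578125)) [459.35195619 393.45185756   7.00333536]
wing (array([475.2, -89.7]), ((43.551273345947266, 13.733454704284668), 66.50080871582031)) [ 465.95213654 -111.18595118  108.37491623] [488.21965797 -66.97503523 126.32923657] 65
standtop (array([ 501.6, -133.4]), ((105.82694244384766, 137.3426971435547), 1.7114735841751099)) 161
```

Call:
jog_arm(plan=[[85,[0.93,1,0],[0,0,0]],[85,[0.93,1,0],[0,0,0]],[85,[0.93,1,0],[0,0,0]]])

```text
clock: 0.48
position: [313.2, 428.3, 231.3]
ee_rot: [0.974, -0.225, -0.0, 0.001]
contact_force: [-0.2, 0.6, 0.7]
gripper_width: 85.6
grasp_force: 0.0
```

Call:
jog_arm(plan=[[85,[0.93,1,0],[0,0,0]],[85,[0.93,1,0],[0,0,0]],[85,[0.93,1,0],[0,0,0]]])

```text
clock: 0.85
position: [353.1, 298.6, 231.3]
ee_rot: [0.974, -0.225, -0.0, 0.0]
contact_force: [-0.3, 0.4, 0.1]
gripper_width: 85.1
grasp_force: 0.0
```

Call:
jog_arm(plan=[[85,[0.93,1,0],[0,0,0]],[85,[0.93,1,0],[0,0,0]],[85,[0.93,1,0],[0,0,0]]])

```text
clock: 1.23
position: [393.4, 168.8, 231.3]
ee_rot: [0.974, -0.225, -0.0, -0.0]
contact_force: [-0.7, -0.1, 0.3]
gripper_width: 85.1
grasp_force: 0.0
```

Call:
jog_arm(plan=[[85,[0.93,1,0],[0,0,0.17]],[85,[0.93,1,0],[0,0,0.34]],[85,[0.93,1,0],[0,0,0.5]],[85,[0.93,1,0],[0,0,0.67]],[85,[0.93,1,0],[0,0,0.83]],[85,[0.93,1,0],[0,0,1]],[85,[0.93,1,0],[0,0,1]]])

```text
clock: 2.1
position: [433.5, 41.1, 231.2]
ee_rot: [0.733, -0.68, 0.0, -0.0]
contact_force: [-0.0, 0.7, -0.6]
gripper_width: 85.1
grasp_force: 0.0
```

```bash
cat >> h.py <<'E'
def to(x,y,z,ydir=None):
    "shift and turn in jog units to reach TCP x,y,z with tool y along world angle ydir (mod 180), tool down"
    s=read_state();M=R.from_quat(s["ee_rot"]).as_matrix()
    d=M.T@(np.array([x,y,z])-s["position"]); a=np.degrees(np.arctan2(M[1,1],M[0,1]))
    t=0 if ydir is None else -((ydir-a+90)%180-90)
    print("pos",s["position"].round(1),"ydir",round(a,2),"-> shift",(d/100).round(3),"turn z",round(t/60,3),"tilt",M[:,2].round(4))
E
python3 - <<'E'
from h import *
i,P,T,K=cloud("wrist"); cv2.imwrite("pics/w1.png",i[...,::-1]); np.savez("w1.npz",i=i,P=P,T=T,K=K)
to(474.5,-93,200,-20); print(T.round(2),np.nanmedian(P[::60,::80],-1).shape); print(P[60::100,60::110].round(0))
E
```

```text
pos [433.4  41.  231.2] ydir -175.64 -> shift [ 1.367 -0.308  0.312] turn z 0.406 tilt [ 1.e-04  0.e+00 -1.e+00]
[[-1.0000e+00 -7.0000e-02 -2.0000e-02  4.3691e+02]
 [-8.0000e-02  9.6000e-01  2.6000e-01 -2.5080e+01]
 [ 0.0000e+00  2.6000e-01 -9.7000e-01  3.7416e+02]
 [ 0.0000e+00  0.0000e+00  0.0000e+00  1.0000e+00]] (7, 7)
[[[ 646.  -55.   -0.]
  [ 541.  -63.    1.]
  [ 436.  -71.    1.]
  [ 331.  -79.    0.]
  [-296. -241. -922.]]

 [[ 653.   42.    1.]
  [ 517.   20.   87.]
  [ 428.   25.   -1.]
  [ 316.   16.    1.]
  [ 107.   20. -153.]]

 [[ 663.  154.   -1.]
  [ 517.  105.   86.]
  [ 419.  135.    0.]
  [ -45.  497. -922.]
  [-465.  464. -919.]]

 [[ 486.   39.  296.]
  [ 541.  273.    1.]
  [ 409.  264.   -0.]
  [-115.  940. -920.]
  [ 377.   30.  297.]]]
```

View pics/w1.png

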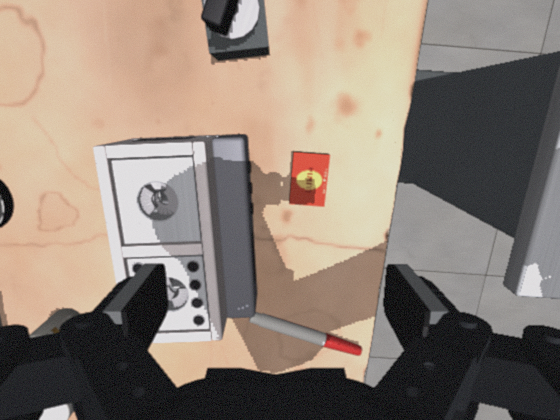

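The wrist view shows the blank block's hole at about (157,201), the tube block below it at (175,292) with dark wells, the puller at the top edge (235,12), and the match box at (309,180).

Call:
jog_arm(plan=[[85,[0.3,-0.1,0],[0,0,0.17]],[85,[0.7,-0.2,0],[0,0,0.3]],[85,[0.7,-0.2,0],[0,0,0.4]],[85,[0.7,-0.2,0],[0,0,0.4]],[85,[0.7,-0.2,0],[0,0,0.4]]])

```text
clock: 2.78
position: [457.9, -27.9, 231.3]
ee_rot: [-0.576, 0.818, 0.0, 0.0]
contact_force: [0.1, 0.1, -0.2]
gripper_width: 85.4
grasp_force: 0.0
```

```bash
python3 - <<'E'
from h import *
D=np.load("w1.npz");P=D["P"];im=D["i"]
# hole: recessed points inside block top
b=(slice(160,245),slice(112,204)); q=P[b].reshape(-1,3)
m=(q[:,2]<83)&(q[:,2]>55)&(np.hypot(q[:,0]-529,q[:,1]-55)<25); print("recess",m.sum(),cv2.minEnclosingCircle(q[m][:,:2].astype(np.float32)),np.median(q[m],0))
cv2.imwrite("pics/hole1.png",cv2.resize(im[170:232,125:190,::-1],None,fx=8,fy=8,interpolation=2))
# heater top
q=P[130:345,90:225].reshape(-1,3);m=abs(q[:,2]-87)<4;print("heater",cv2.minAreaRect(q[m][:,:2].astype(np.float32)))
i,P,T,K=cloud("wrist"); cv2.imwrite("pics/w2.png",i[...,::-1]); np.savez("w2.npz",i=i,P=P,T=T,K=K)
q=P.reshape(-1,3);c=i.reshape(-1,3)
n=np.hypot(q[:,0]-474,q[:,1]+93)<50
for lo,hi in((119,132),(112,132)):
    m=n&(q[:,2]>lo)&(q[:,2]<hi); print("wing",lo,m.sum(),m.any() and cv2.minAreaRect(q[m][:,:2].astype(np.float32)))
m=n&(abs(q[:,2]-50)<4); print("stand",m.sum(),m.any() and cv2.minAreaRect(q[m][:,:2].astype(np.float32)))
to(474.5,-93,200,-20)
E
```

```text
recess 1065 ((532.7736206054688, 57.35618591308594), 20.7652530670166) [532.96928183  57.17009129  78.75419207]
heater ((523.0551147460938, 96.40811920166016), (88.10441589355469, 178.84129333496094), 6.725834846496582)
wing 119 1450 ((474.99395751953125, -94.90006256103516), (44.002193450927734, 14.249034881591797), 73.02454376220703)
wing 112 1536 ((474.98760986328125, -94.89794158935547), (44.0028076171875, 14.249895095825195), 73.05111694335938)
stand 1030 ((474.9659118652344, -94.99119567871094), (50.14476013183594, 50.09795379638672), 10.490745544433594)
pos [457.9 -27.9 231.4] ydir 160.29 -> shift [ 0.557 -0.376  0.314] turn z 0.005 tilt [ 1.e-04  0.e+00 -1.e+00]
```

View pics/hole1.png

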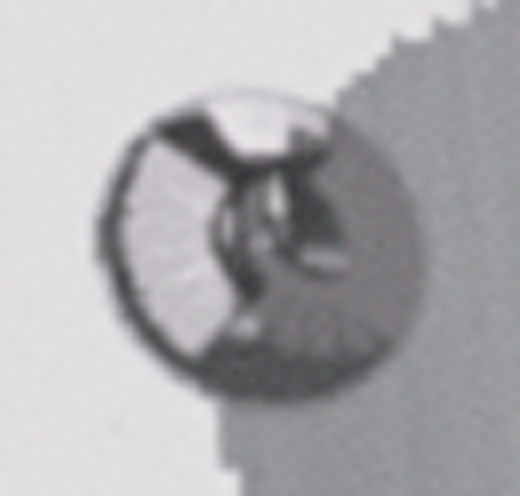

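View pics/w2.png

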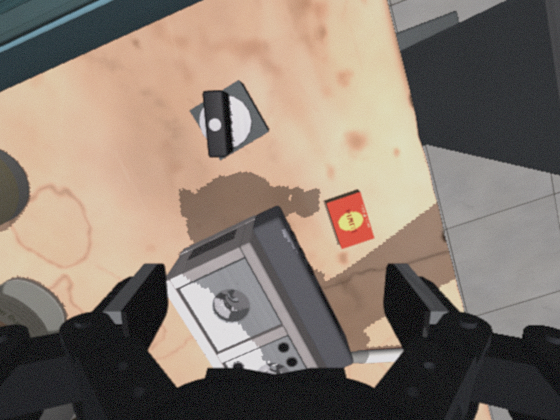

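The wrist view shows the wing at (215,125) over the stand and the blank block's hole at (231,305). The hole crop shows a ledge with a central hole, but the slot line isn't clear in it.

```bash
python3 - <<'E'
from h import *
for n,b in(("w1",(160,245,112,204)),("w2",(270,340,190,275))):
    D=np.load(n+".npz");P=D["P"];K=D["K"];T=D["T"]
    q=P[b[0]:b[1],b[2]:b[3]].reshape(-1,3)
    m=abs(q[:,2]-86)<3
    # block-mouth boundary: recess pixels -> ray to z=86
    v,u=np.mgrid[b[0]:b[1],b[2]:b[3]]; u=u.ravel();v=v.ravel()
    d=np.stack([(u-K[0,2])/K[0,0],(v-K[1,2])/K[1,1],np.ones(u.size)],-1)@T[:3,:3].T
    W=T[:3,3]+d*((85.5-T[2,3])/d[:,2])[:,None]
    r=(q[:,2]<82.5)&(np.hypot(W[:,0]-531,W[:,1]-56)<22)
    (cx,cy),rad=cv2.minEnclosingCircle(W[r][:,:2].astype(np.float32)); print(n,"mouth",cx,cy,rad,"mean",W[r].mean(0), "heater top z",np.median(q[m][:,2]))
    L=q-[cx,cy,0]; rr=np.hypot(L[:,0],L[:,1]);a=np.degrees(np.arctan2(L[:,1],L[:,0]))
    ring=(rr>8)&(rr<13)
    print([(k,np.round(np.median(q[ring&(abs(a-k)<=7.5),2]),1) if (ring&(abs(a-k)<=7.5)).any() else None,int((ring&(abs(a-k)<=7.5)).sum())) for k in range(-180,180,15)])
to(475,-94.9,90,-17)
E
```

```text
w1 mouth 531.2586059570312 56.19998550415039 20.420696258544922 mean [526.83017809  53.69286991  85.5       ] heater top z 86.37927393391917
[(-180, np.float64(80.4), 6), (-165, np.float64(80.4), 8), (-150, np.float64(80.3), 6), (-135, np.float64(80.3), 8), (-120, np.float64(67.1), 12), (-105, np.float64(68.1), 16), (-90, np.float64(68.6), 24), (-75, np.float64(70.5), 30), (-60, np.float64(76.6), 40), (-45, np.float64(80.3), 19), (-30, np.float64(80.5), 22), (-15, np.float64(80.7), 28), (0, np.float64(80.8), 28), (15, np.float64(81.6), 29), (30, np.float64(81.2), 34), (45, np.float64(81.4), 27), (60, np.float64(80.7), 30), (75, np.float64(67.0), 22), (90, np.float64(67.2), 16), (105, np.float64(67.4), 16), (120, np.float64(68.2), 16), (135, np.float64(69.3), 7), (150, np.float64(80.3), 1), (165, np.float64(80.4), 12)]
w2 mouth 528.3884887695312 57.71955108642578 19.46924591064453 mean [526.72015174  53.46584205  85.5       ] heater top z 86.42148018986148
[(-180, np.float64(80.3), 10), (-165, np.float64(80.2), 13), (-150, np.float64(80.3), 13), (-135, np.float64(80.5), 9), (-120, np.float64(80.3), 11), (-105, None, 0), (-90, np.float64(68.3), 2), (-75, np.float64(69.6), 10), (-60, np.float64(75.6), 40), (-45, np.float64(80.3), 16), (-30, np.float64(80.5), 17), (-15, np.float64(80.9), 15), (0, np.float64(80.2), 18), (15, np.float64(80.0), 13), (30, np.float64(80.3), 16), (45, np.float64(80.8), 20), (60, np.float64(67.1), 16), (75, np.float64(70.7), 21), (90, np.float64(73.0), 34), (105, np.float64(70.1), 24), (120, np.float64(69.4), 6), (135, None, 0), (150, np.float64(80.5), 1), (165, np.float64(80.4), 16)]
pos [457.9 -27.9 231.4] ydir 160.29 -> shift [ 0.574 -0.387  1.414] turn z -0.045 tilt [ 1.e-04  0.e+00 -1.e+00]
```

Call:
jog_arm(plan=[[85,[0.3,-0.2,0.2],[0,0,-0.04]],[85,[0.575,-0.385,0.5],[0,0,-0.045]],[85,[0.575,-0.385,0.7],[0,0,-0.045]],[85,[0.575,-0.385,0.7],[0,0,-0.045]]])

```text
clock: 3.32
position: [473.5, -95.5, 160.0]
ee_rot: [-0.594, 0.804, 0.001, -0.002]
contact_force: [-0.2, 0.6, 0.4]
gripper_width: 84.8
grasp_force: 0.0
```

```bash
python3 - <<'E'
from h import *
to(475,-94.9,92,-17)
for n,b in(("w1",(160,245,112,204)),("w2",(270,340,190,275))):
    q=np.load(n+".npz")["P"][b[0]:b[1],b[2]:b[3]].reshape(-1,3)
    c=np.array([526.8,53.6])
    for it in range(6):
        rr=np.hypot(*(q[:,:2]-c).T); m=(q[:,2]>78.5)&(q[:,2]<82.3)&(rr<18)
        # ledge ring: algebraic centre from recess disc points
        m2=(q[:,2]<82.3)&(q[:,2]>62)&(rr<18); c=np.array(cv2.minEnclosingCircle(q[m2&(q[:,2]>78.5)][:,:2].astype(np.float32))[0])
    L=q[:,:2]-c; rr=np.hypot(*L.T); s=(q[:,2]>64)&(q[:,2]<72)&(rr>7.5)&(rr<15)
    a=np.arctan2(L[s,1],L[s,0]); print(n,c,cv2.minEnclosingCircle(q[m][:,:2].astype(np.float32)),"slot pts",np.sort(np.degrees(a))[::6].round(),"line",np.degrees(np.angle(np.exp(2j*a).mean())/2)%180)
    l=(q[:,2]>79)&(q[:,2]<82)&(rr>8)&(rr<15);a2=np.degrees(np.arctan2(L[l,1],L[l,0]));print(np.histogram(a2,36,(-180,180))[0])
E
```

```text
pos [473.5 -95.5 160. ] ydir 162.88 -> shift [-0.011 -0.015  0.68 ] turn z -0.002 tilt [-3.8e-03 -3.0e-04 -1.0e+00]
w1 [528.24261475  55.43756485] ((528.2426147460938, 55.437564849853516), 16.06426429748535) slot pts [-115. -105.  -98.  -93.  -88.  -84.  -79.  -75.  -73.  -69.  -68.  -64.
  -62.  -60.  -57.  -54.  -50.  -46.   42.   59.   62.   66.   70.   73.
   77.   82.   85.   89.   90.   95.   98.  101.  105.  109.  113.  116.
  123.] line 97.36122420712815
[19 20 18 16 18 15  0  0  0  0  0  0  4 17 20 17 19 18 20 16 18 22 18 16
  0  1  3  2  0  0  0  0 10 13 19 20]
w2 [528.03302002  55.59230042] ((528.0330200195312, 55.59230041503906), 15.984234809875488) slot pts [-84. -71. -60. -57. -53. -44.  38.  55.  64.  68.  73.  77.  82.  87.
  90.  93.  97. 102. 106. 109.] line 93.15200578049527
[15 15 15 16 13 14  2  0  0  0  0  0  3 17 15 16 17 15 15 13 18 16 16  9
  1  1  3  1  1  0  0  0 10 13 13 16]
```

Call:
jog_arm(plan=[[85,[-0.01,-0.015,0.3],[0,0,0]],[85,[-0.01,-0.015,0.68],[0,0,0]],[85,[-0.01,-0.015,0.68],[0,0,0]],[0,[-0.01,-0.015,0.68],[0,0,0]],[0,[-0.01,-0.015,0.68],[0,0,0]],[0,[-0.01,-0.015,0.68],[0,0,0]],[0,[-0.01,-0.015,0.68],[0,0,0]],[0,[-0.01,-0.015,0.68],[0,0,0]]])

```text
clock: 4.32
position: [476.7, -95.1, 94.0]
ee_rot: [-0.594, 0.805, -0.0, 0.0]
contact_force: [-0.3, 0.6, 5.1]
gripper_width: 12.9
grasp_force: 60.7
```

```bash
python3 - <<'E'
from h import *
s=read_state();print(s["gripper_width"],s["grasp_force"],s["contact_force"],s["wrist_torque"]);to(475,-94.9,192)
E
```

```text
12.945470531661176 60.722211599349976 [-0.26374444  0.61254565  5.06543965] [ 0.08381614  0.15046512 -0.00096245]
pos [476.7 -95.1  94. ] ydir 162.83 -> shift [ 0.003  0.015 -0.98 ] turn z 0.0 tilt [ 1.2e-03 -1.0e-04 -1.0e+00]
```

Call:
jog_arm(plan=[[0,[0,0,-0.4],[0,0,0]],[0,[0,0,-0.8],[0,0,0]],[0,[0,0,-1],[0,0,0]]])

```text
clock: 4.7
position: [476.6, -95.0, 194.9]
ee_rot: [-0.593, 0.805, -0.0, 0.001]
contact_force: [0.1, 0.1, -1.9]
gripper_width: 13.3
grasp_force: 60.7
```

Call:
jog_arm(plan=[[0,[0.3,0,-0.3],[0,0,0]],[0,[0.6,0,-0.3],[0,0,0]],[0,[0.8,0,-0.3],[0,0,0]],[0,[0.8,0,-0.3],[0,0,0]]])

```text
clock: 5.2
position: [451.5, -172.1, 222.5]
ee_rot: [-0.592, 0.806, 0.001, -0.001]
contact_force: [-0.4, 0.2, -2.2]
gripper_width: 12.9
grasp_force: 60.7
```

```bash
python3 - <<'E'
from h import *
s=read_state();print(s["gripper_width"],s["grasp_force"],s["contact_force"],s["joints"].round(2));to(528.1,55.5,222,4)
i,P,T,K=cloud("wrist"); cv2.imwrite("pics/w3.png",i[...,::-1])
q=P.reshape(-1,3); p=s["position"]
m=(q[:,2]<p[2]-10)&(q[:,2]>p[2]-30)&(np.hypot(*(q[:,:2]-p[:2]).T)<30)
print(m.sum(), m.any() and cv2.minEnclosingCircle(q[m][:,:2].astype(np.float32)), p)
E
```

```text
12.868712560109966 60.70880055427551 [-0.38830637  0.21071617 -2.18024722] [-0.03  0.15 -0.34 -0.   -1.08 -0.27]
pos [ 451.5 -172.1  222.5] ydir 162.67 -> shift [-2.401 -0.053  0.005] turn z -0.356 tilt [-1.8e-03  7.0e-04 -1.0e+00]
1802 ((449.5662841796875, -172.4989776611328), 20.877410888671875) [ 451.50377726 -172.12946453  222.5237203 ]
```

View pics/w3.png

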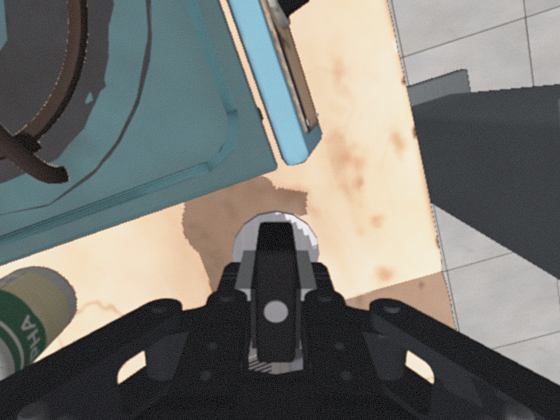

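The puller is firmly held, seen at (275,290) with its collar showing, but I moved the wrong way along tool x. The bench is clear there, so I reverse now.

Call:
jog_arm(plan=[[0,[-0.5,0,0],[0,0,0]],[0,[-1,0,0],[0,0,0]],[0,[-1,0,0],[0,0,0]]])

```text
clock: 5.62
position: [483.0, -72.8, 222.9]
ee_rot: [-0.596, 0.803, 0.0, 0.0]
contact_force: [-0.9, -0.5, -2.2]
gripper_width: 13.1
grasp_force: 60.6
```

Call:
jog_arm(plan=[[0,[-0.4,0,0],[0,0,-0.12]],[0,[-0.8,0,0],[0,0,-0.25]],[0,[-1,0,0],[0,0,-0.355]],[0,[-1,0,0],[0,0,-0.355]],[0,[-1,0,0],[0,0,-0.355]]])

```text
clock: 6.25
position: [511.2, 19.3, 223.0]
ee_rot: [0.732, -0.682, -0.0, 0.001]
contact_force: [-0.0, 0.3, -2.1]
gripper_width: 13.1
grasp_force: 60.6
```

```bash
python3 - <<'E'
from h import *
s=read_state();print(s["contact_force"]);to(529.5,55.7,183,4)
E
```

```text
[-0.01296183  0.32675763 -2.12812164]
pos [511.2  19.3 223. ] ydir -175.95 -> shift [-0.351 -0.209  0.399] turn z 0.001 tilt [-1.1e-03 -3.0e-04 -1.0e+00]
```

Call:
jog_arm(plan=[[0,[-0.35,-0.21,0],[0,0,0]],[0,[-0.35,-0.21,0],[0,0,0]],[0,[-0.35,-0.21,0.2],[0,0,0]],[0,[-0.35,-0.21,0.4],[0,0,0]],[0,[-0.35,-0.21,0.4],[0,0,0]]])

```text
clock: 6.88
position: [528.5, 54.6, 181.8]
ee_rot: [0.731, -0.682, -0.001, 0.002]
contact_force: [0.1, -0.3, -2.1]
gripper_width: 13.0
grasp_force: 60.5
```

Call:
jog_arm(plan=[[0,[0,0,0.1],[0,0,0]],[0,[0,0,0.2],[0,0,0]],[0,[0,0,0.3],[0,0,0]],[0,[0,0,0.4],[0,0,0]],[0,[0,0,0.5],[0,0,0]],[0,[0,0,0.5],[0,0,0]]])

```text
clock: 7.62
position: [529.5, 55.8, 132.2]
ee_rot: [0.732, -0.681, -0.001, 0.001]
contact_force: [0.3, -0.4, -2.1]
gripper_width: 13.3
grasp_force: 60.6
```

```bash
python3 - <<'E'
from h import *
s=read_state();print(s["contact_force"],s["wrist_torque"]);to(529.5,55.7,124,4)
E
```

```text
[ 0.32230975 -0.3954533  -2.09395173] [ 0.01641049 -0.02740084  0.00245527]
pos [529.5  55.8 132.2] ydir -175.89 -> shift [ 0.001 -0.     0.082] turn z 0.002 tilt [-2.2e-03 -8.0e-04 -1.0e+00]
```

Call:
jog_arm(plan=[[0,[0,0,0.04],[0,0,0]],[0,[0,0,0.08],[0,0,0]],[0,[0,0,0.1],[0,0,0]],[0,[0,0,0.11],[0,0,0]],[0,[0,0,0.11],[0,0,0]]])

```text
clock: 8.25
position: [530.0, 56.0, 122.2]
ee_rot: [0.732, -0.681, -0.0, 0.0]
contact_force: [-0.2, -0.0, -2.0]
gripper_width: 13.0
grasp_force: 60.7
```

Call:
jog_arm(plan=[[0,[0,0,0.02],[0,0,0]],[0,[0,0,0.04],[0,0,0]],[0,[0,0,0.06],[0,0,0]],[0,[0,0,0.06],[0,0,0]]])

```text
clock: 8.75
position: [529.9, 55.9, 116.0]
ee_rot: [0.732, -0.681, -0.0, 0.0]
contact_force: [0.3, -0.5, -2.0]
gripper_width: 13.2
grasp_force: 60.6
```

Call:
jog_arm(plan=[[0,[0,0,0.02],[0,0,0]],[0,[0,0,0.035],[0,0,0]],[0,[0,0,0.05],[0,0,0]],[0,[0,0,0.05],[0,0,0]]])

```text
clock: 9.25
position: [530.2, 56.0, 111.9]
ee_rot: [0.732, -0.681, 0.0, -0.0]
contact_force: [-2.0, -1.6, 2.9]
gripper_width: 13.2
grasp_force: 61.6
```

Call:
jog_arm(plan=[[0,[0,0,-0.003],[0,0,0.1]],[0,[0,0,0.001],[0,0,0.2]],[0,[0,0,0.005],[0,0,0.3]],[0,[0,0,0.008],[0,0,0.4]],[0,[0,0,0.011],[0,0,0.5]],[0,[0,0,0.011],[0,0,0.5]]])

```text
clock: 10.0
position: [530.0, 56.0, 110.3]
ee_rot: [-0.531, 0.847, 0.0, -0.0]
contact_force: [-1.5, -1.8, 2.3]
gripper_width: 13.0
grasp_force: 61.2
```

```bash
python3 - <<'E'
from h import *
s=read_state();print(s["contact_force"],s["wrist_torque"],s["joints"].round(2));to(529.9,55.9,108.5,4)
E
```

```text
[-1.53566902 -1.76922493  2.27426994] [-0.42196658  0.58036046 -0.0156493 ] [ 0.41  0.35 -0.38 -0.   -0.84 -0.86]
pos [530.   56.  110.3] ydir 154.18 -> shift [0.001 0.001 0.018] turn z -0.497 tilt [-0. -0. -1.]
```

Call:
jog_arm(plan=[[0,[0,0,0.004],[0,0,0.12]],[0,[0,0,0.008],[0,0,0.24]],[0,[0,0,0.012],[0,0,0.36]],[0,[0,0,0.016],[0,0,0.48]],[0,[0,0,0.019],[0,0,0.58]],[0,[0,0,0.019],[0,0,0.58]]])

```text
clock: 10.75
position: [530.0, 56.0, 108.8]
ee_rot: [-0.254, 0.967, -0.0, 0.0]
contact_force: [-2.6, -1.3, 4.8]
gripper_width: 13.2
grasp_force: 61.6
```

```bash
python3 - <<'E'
from h import *
s=read_state();print(s["contact_force"],s["wrist_torque"],s["joints"].round(2));to(529.9,55.9,108.5,4)
E
```

```text
[-2.64311662 -1.33549509  4.78412543] [-0.38684621  1.00710555 -0.02296191] [ 0.41  0.36 -0.38  0.   -0.83 -1.47]
pos [530.   56.  108.8] ydir 119.43 -> shift [ 0.002 -0.     0.003] turn z -1.076 tilt [ 0.e+00 -1.e-04 -1.e+00]
```

Call:
jog_arm(plan=[[0,[0,0,0.003],[0,0,0.1]],[0,[0,0,0.006],[0,0,0.2]],[0,[0,0,0.009],[0,0,0.3]],[0,[0,0,0.009],[0,0,0.3]]])

```text
clock: 11.25
position: [530.3, 56.0, 108.8]
ee_rot: [-0.1, 0.995, -0.0, 0.0]
contact_force: [-4.8, -0.1, 9.1]
gripper_width: 13.3
grasp_force: 62.4
```

```bash
python3 - <<'E'
from h import *
s=read_state();print(s["contact_force"],s["wrist_torque"],s["joints"].round(2));to(529.9,55.9,108.5,4)
i,P,T,K=cloud("side"); cv2.imwrite("pics/s2.png",cv2.resize(i[150:280,230:360,::-1],None,fx=4,fy=4)); 
E
```

```text
[-4.80442271 -0.08263739  9.14259055] [-0.25792612  1.53208938 -0.04720141] [ 0.41  0.36 -0.38  0.   -0.83 -1.78]
pos [530.3  56.  108.8] ydir 101.45 -> shift [ 0.004 -0.     0.003] turn z -1.376 tilt [ 8.e-04 -1.e-04 -1.e+00]
```

Call:
jog_arm(plan=[[0,[0,0,-0.003],[0,0,0.07]],[0,[0,0,-0.006],[0,0,0.07]],[0,[0,0,-0.02],[0,0,0.07]],[0,[0,0,-0.05],[0,0,0.07]],[0,[0,0,-0.05],[0,0,0.07]]])

```text
clock: 11.92
position: [530.0, 56.3, 111.8]
ee_rot: [-0.062, 0.998, 0.0, -0.0]
contact_force: [0.6, -0.1, -5.9]
gripper_width: 13.0
grasp_force: 60.1
```

```bash
python3 - <<'E'
from h import *
s=read_state();print(s["contact_force"],s["wrist_torque"],s["joints"].round(2));to(529.9,55.9,200,4)
E
```

```text
[ 0.55073329 -0.06226941 -5.92850338] [-0.03725606 -0.08013755  0.01147753] [ 0.41  0.35 -0.38 -0.   -0.84 -1.86]
pos [530.   56.3 111.8] ydir 97.13 -> shift [ 0.002 -0.004 -0.882] turn z -1.448 tilt [-4.e-04  4.e-04 -1.e+00]
```

Call:
jog_arm(plan=[[0,[0,0,-0.05],[0,0,0]],[0,[0,0,-0.15],[0,0,0]],[0,[0,0,-0.25],[0,0,0]],[0,[0,0,-0.35],[0,0,0]],[0,[0,0,-0.45],[0,0,0]],[0,[0,0,-0.55],[0,0,0]],[0,[0,0,-0.65],[0,0,0]],[0,[0,0,-0.75],[0,0,0]],[0,[0,0,-0.85],[0,0,0]],[0,[0,0,-0.95],[0,0,0]]])

```text
clock: 13.18
position: [530.0, 56.0, 208.0]
ee_rot: [-0.062, 0.998, -0.0, -0.0]
contact_force: [-0.4, -0.4, -5.0]
gripper_width: 13.4
grasp_force: 60.0
```

Call:
jog_arm(plan=[[0,[0,0,-0.1],[0,0,0]],[0,[0,0,-0.2],[0,0,0]],[0,[0,0,-0.2],[0,0,0]]])

```text
clock: 13.55
position: [530.7, 56.2, 228.5]
ee_rot: [-0.062, 0.998, 0.0, 0.001]
contact_force: [0.7, -0.5, -7.1]
gripper_width: 13.1
grasp_force: 60.1
```

```bash
python3 - <<'E'
from h import *
s=read_state();print(s["contact_force"],s["joints"].round(2));to(459,389,230)
for n in ("side","scene"):
  i,P,T,K=cloud(n); np.savez(n+"2.npz",i=i,P=P,T=T,K=K)
  if n=="scene": cv2.imwrite("pics/s3.png",cv2.resize(i[120:330,120:400,::-1],None,fx=2.5,fy=2.5))
E
```

```text
[ 0.705371   -0.45397926 -7.08561431] [ 0.41  0.23 -0.22  0.   -1.12 -1.86]
pos [530.7  56.2 228.5] ydir 97.12 -> shift [ 0.299  3.391 -0.014] turn z 0.0 tilt [ 2.3e-03  7.0e-04 -1.0e+00]
```

View pics/s3.png

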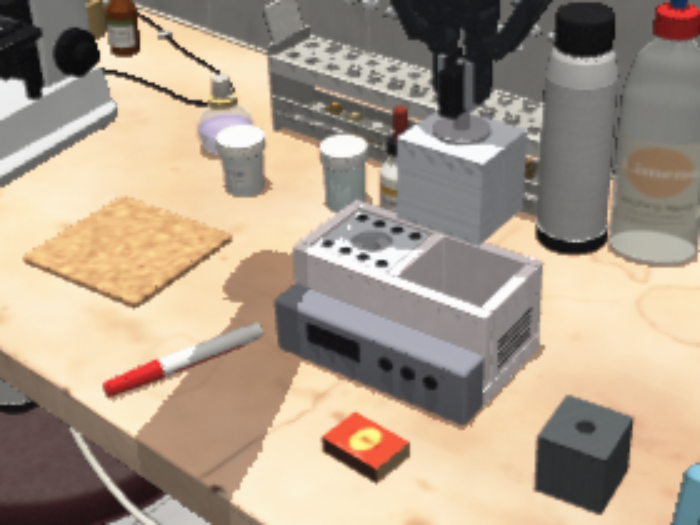

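The block hangs upright on the puller, seen at (460,180) in the crop, clear above the empty pocket. The mat is at (130,250), and the tube block is still in place.

```bash
python3 - <<'E'
from h import *
for n,(x0,x1,y0,y1) in(("scene",(125,220,195,245)),("side",(235,325,290,370))):
    D=np.load(n+".npz");P=D["P"][y0:y1,x0:x1];
    m=((P[...,2]>4.5)&(P[...,2]<13)).astype(np.uint8); m=cv2.morphologyEx(m,cv2.MORPH_OPEN,np.ones((3,3)))
    k,l,s,_=cv2.connectedComponentsWithStats(m); j=1+np.argmax(s[1:,4]); q=P[l==j]
    print(n,s[j],cv2.minAreaRect(q[:,:2].astype(np.float32)),q.mean(0))
E
```

```text
scene [   5    4   81   43 1898] ((463.06964111328125, 390.588623046875), (132.698974609375, 144.08547973632812), 6.98883056640625) [458.90841808 385.82931356   7.78555249]
side [  11   13   64   58 2717] ((465.3136291503906, 391.9422912597656), (128.7775115966797, 140.8554229736328), 7.095257759094238) [462.93786195 391.06068061   7.17843121]
```

Call:
jog_arm(plan=[[0,[0.03,0.2,0],[0,0,0]],[0,[0.06,0.5,0],[0,0,0]],[0,[0.08,0.8,0],[0,0,0]],[0,[0.09,1,0],[0,0,0]]])

```text
clock: 14.15
position: [508.3, 155.2, 226.9]
ee_rot: [-0.062, 0.998, -0.0, -0.001]
contact_force: [1.1, 0.1, -5.6]
gripper_width: 13.0
grasp_force: 60.0
```

Call:
jog_arm(plan=[[0,[0.03,0.3,0],[0,0,0]],[0,[0.06,0.6,0],[0,0,0]],[0,[0.08,0.9,0],[0,0,0]],[0,[0.09,1,0],[0,0,0]]])

```text
clock: 14.65
position: [487.2, 253.6, 227.0]
ee_rot: [-0.063, 0.998, -0.0, -0.0]
contact_force: [0.0, -0.5, -5.9]
gripper_width: 12.8
grasp_force: 60.2
```

Call:
jog_arm(plan=[[0,[0.03,0.3,0],[0,0,0]],[0,[0.06,0.6,0],[0,0,0]],[0,[0.08,0.9,0],[0,0,0]],[0,[0.09,1,0],[0,0,0]],[0,[0.09,1,0],[0,0,0]]])

```text
clock: 15.28
position: [466.0, 350.1, 226.9]
ee_rot: [-0.062, 0.998, -0.001, -0.0]
contact_force: [-0.9, 0.3, -6.6]
gripper_width: 13.0
grasp_force: 60.2
```

```bash
python3 - <<'E'
from h import *
s=read_state();print(s["contact_force"],s["joints"].round(2));to(459,389,130)
E
```

```text
[-0.85418353  0.28130281 -6.56164957] [ 0.92  0.32 -0.1   0.   -1.15 -2.37]
pos [466.  350.1 226.9] ydir 97.13 -> shift [0.02  0.396 0.969] turn z 0.0 tilt [-8.0e-04 -1.3e-03 -1.0e+00]
```

Call:
jog_arm(plan=[[0,[-0.02,0.2,0],[0,0,0]],[0,[-0.036,0.41,0],[0,0,0]],[0,[-0.036,0.41,0.1],[0,0,0]],[0,[-0.036,0.41,0.25],[0,0,0]],[0,[-0.036,0.41,0.4],[0,0,0]],[0,[-0.036,0.41,0.55],[0,0,0]],[0,[-0.036,0.41,0.7],[0,0,0]],[0,[-0.036,0.41,0.85],[0,0,0]],[0,[-0.036,0.41,0.95],[0,0,0]],[0,[-0.036,0.41,1],[0,0,0]]])

```text
clock: 16.52
position: [464.6, 391.3, 126.7]
ee_rot: [-0.062, 0.998, -0.0, -0.0]
contact_force: [0.2, 0.2, -6.4]
gripper_width: 13.1
grasp_force: 60.2
```

Call:
jog_arm(plan=[[0,[0,0,0.06],[0,0,0]],[0,[0,0,0.12],[0,0,0]],[0,[0,0,0.17],[0,0,0]],[0,[0,0,0.21],[0,0,0]],[0,[0,0,0.24],[0,0,0]],[0,[0,0,0.25],[0,0,0]],[0,[0,0,0.25],[0,0,0]]])

```text
clock: 17.4
position: [464.7, 391.6, 102.5]
ee_rot: [-0.062, 0.998, 0.0, 0.0]
contact_force: [-1.1, -0.4, -5.8]
gripper_width: 13.2
grasp_force: 60.2
```

```bash
python3 - <<'E'
from h import *
s=read_state();print(s["contact_force"],s["joints"].round(2));to(464.5,391,97)
E
```

```text
[-1.14516926 -0.3608006  -5.79727902] [ 0.97  0.47 -0.2   0.   -0.9  -2.41]
pos [464.7 391.6 102.5] ydir 97.12 -> shift [ 0.003 -0.005  0.055] turn z 0.0 tilt [ 2.e-04  1.e-04 -1.e+00]
```

Call:
jog_arm(plan=[[0,[0,0,0.015],[0,0,0]],[0,[0,0,0.03],[0,0,0]],[0,[0,0,0.04],[0,0,0]],[0,[0,0,0.05],[0,0,0]],[0,[0,0,0.05],[0,0,0]]])

```text
clock: 18.02
position: [464.9, 391.7, 98.1]
ee_rot: [-0.062, 0.998, 0.0, 0.0]
contact_force: [-1.3, 0.2, -1.2]
gripper_width: 12.8
grasp_force: 60.8
```

Call:
jog_arm(plan=[[0,[0,0,0.006],[0,0,0]],[0,[0,0,0.012],[0,0,0]],[0,[0,0,0.012],[0,0,0]]])

```text
clock: 18.4
position: [464.9, 391.7, 96.8]
ee_rot: [-0.062, 0.998, 0.0, 0.0]
contact_force: [-1.4, -0.0, 2.0]
gripper_width: 13.2
grasp_force: 61.5
```

Call:
jog_arm(plan=[[30,[0,0,0],[0,0,0]],[50,[0,0,0],[0,0,0]],[60,[0,0,0],[0,0,0]],[60,[0,0,0],[0,0,0]],[60,[0,0,-0.1],[0,0,0]],[60,[0,0,-0.3],[0,0,0]],[60,[0,0,-0.6],[0,0,0]],[60,[0,0,-0.9],[0,0,0]],[60,[0,0,-1],[0,0,0]],[60,[0,0,-1],[0,0,0]]])

```text
clock: 19.65
position: [464.6, 391.6, 196.7]
ee_rot: [-0.062, 0.998, 0.001, 0.0]
contact_force: [0.9, 0.4, -0.5]
gripper_width: 60.1
grasp_force: 0.0
```

```bash
python3 - <<'E'
from h import *
i,P,T,K=cloud("scene"); cv2.imwrite("pics/s4.png",cv2.resize(i[100:330,100:400,::-1],None,fx=2.5,fy=2.5))
q=P[100:260,100:240].reshape(-1,3)
m=(abs(q[:,2]-74)<3)&(np.hypot(q[:,0]-464,q[:,1]-391)<60); print(m.sum(),cv2.minAreaRect(q[m][:,:2].astype(np.float32)),np.median(q[m],0))
m=(q[:,2]>100)&(q[:,2]<130)&(np.hypot(q[:,0]-464,q[:,1]-391)<60);print(m.sum(),q[m].min(0),q[m].max(0))
E
```

```text
355 ((461.3382873535156, 391.20758056640625), (76.97526550292969, 64.73831939697266), 69.22991943359375) [452.60501374 379.91995363  74.08482135]
273 [439.59709277 380.23500988 100.09211673] [485.40294916 399.61341446 129.80405251]
```

View pics/s4.png

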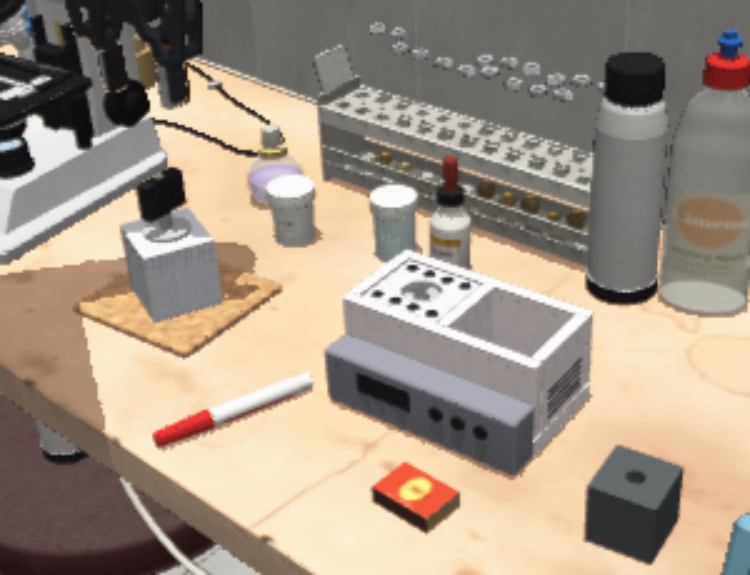

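The block stands flat in the middle of the mat at (175,265), with the puller upright in it and the gripper clear above. The bystanders are in place, so I am handing in.

```bash
python3 -c "from bench import *;print(job_done())"
```

```text
the job is handed in; nothing more can be done
None
```

The blank block stands flat near the middle of the cork mat, within a few millimetres of centre, with the puller screwed in and upright; the job was handed in at about 20 s, with no verdict returned.

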